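# Zero the coffee grinder and set it five clicks out

## Task

Set up the coffee grinder on the worktop for filter coffee: turn its thumb lever finer (clockwise seen from above) until it comes up lightly against the zero stop, without forcing it, then click it back out exactly five notches, one click at a time, letting it rest in each notch before the next. Put the wooden lid back into the hopper mouth, fully home, let go of everything, and leave the other things on the worktop standing where they are.

Things in the scene. Friction and masses are not known exactly. Their poses are not given: they have to be found in the camera images.
- grinder: Fixed white burr coffee grinder, base 250 x 130 mm, 200 mm high to the top of its head; origin under the base on the vertical burr axis, z up, +x towards the motor column (the spout side faces -x). On the head a steel collar (100 mm across, top 218 mm above the worktop) turns about that axis and carries the thumb lever. A fixed hopper tube (72 mm across, rim at 258 mm) stands above it.
- paddle (a point): Middle of the top edge of the thumb lever's upright black paddle, 97 mm from the burr axis, 242 mm above the worktop; x points radially outward, y towards coarser (counter-clockwise from above), z up. The paddle is 10 mm thick along y, 22 mm along x, 30 mm high. Notches are 7.5 degrees apart (12.7 mm at the paddle); leaving one takes 3 to 4 N here, and past half way it snaps into the next.
- lever_bar (a point): Top of the lever's bar (9 mm wide, 6 mm thick, collar to paddle), 72 mm from the burr axis, 214 mm above the worktop, axes as the paddle's. Notch 0 is at the zero stop, 1 to 9 follow counter-clockwise; it starts in one of 2 to 7. The stop shifts up to 17 degrees either way with burr wear, so the scale misleads: feel for it. It is firm (gives 1 mm at 7 N); load it with less than 15 N at the paddle.
- hopper_mouth (a point): Centre of the hopper's open mouth in the plane of its rim, on the burr axis, 258 mm above the worktop; the hole is round, 64 mm across and over 15 mm deep, z up.
- lid: Loose round wooden hopper lid, 0.06 to 0.13 kg: a plug 60 mm across and 12 mm high, over it a flange 76 mm across and 6 mm thick, over that an upright knob 26 mm across and 28 mm high (46 mm in all). It lies plug down on the worktop right of the grinder. Origin at the centre of the plug's underside, z up; fully home it is 12 mm below the plane of the hopper's rim.
- tamper: Steel coffee tamper with a wooden handle, 58 mm across, 78 mm high, standing near the lid; origin under its base. Stays.
- espresso_cup: White espresso cup, 64 mm across, 55 mm high, standing near the lid; origin under its base. Stays.
- catch_cup: Steel cup, 56 mm across, 60 mm high, on the grinder's base under the spout; origin under its base. Stays.
- mug: Blue mug, 80 mm across, 92 mm high, left of the robot's way; origin under its base. Stays.
- bean_jar: Coffee bean jar, 90 mm across, 150 mm high, towards the far edge; origin under its base. Stays.
- brush: Small brush 180 mm long lying on the right; origin under its middle. Stays.
- filter_papers: Cardboard box of filter papers, 50 x 130 x 110 mm, behind the grinder on the left; origin under its base. Stays.
There are look-alikes about, which are no part of the job. Leave any green or purple look-alike of the lid alone.

How it is judged:
On the way, in this order (a step that is already met when the one before it is completed fails the run):
1. the lever is in notch 0 and bears on the zero stop (horizontal distance between click_ball and ridge0 below 0.005 m and horizontal distance between click_ball and ridge1 below 0.005 m and contact force between zero_lug and zero_stop above 1 N), for 0.05 s.
2. the lever rests in notch 1, 1 click out from zero (horizontal distance between click_ball and ridge1 below 0.005 m and horizontal distance between click_ball and ridge2 below 0.005 m), for 0.15 s.
3. the lever rests in notch 2, 2 clicks out from zero (horizontal distance between click_ball and ridge2 below 0.005 m and horizontal distance between click_ball and ridge3 below 0.005 m), for 0.15 s.
4. the lever rests in notch 3, 3 clicks out from zero (horizontal distance between click_ball and ridge3 below 0.005 m and horizontal distance between click_ball and ridge4 below 0.005 m), for 0.15 s.
5. the lever rests in notch 4, 4 clicks out from zero (horizontal distance between click_ball and ridge4 below 0.005 m and horizontal distance between click_ball and ridge5 below 0.005 m), for 0.15 s.
6. the lever rests in notch 5, 5 clicks out from zero (horizontal distance between click_ball and ridge5 below 0.005 m and horizontal distance between click_ball and ridge6 below 0.005 m), for 0.15 s.
At the end, for the whole second after the job is handed in: The lever rests in the fifth notch out from the zero stop (within about 2 degrees of its seat), and the lid sits in the hopper mouth: plug inside, centred within 4 mm, flange within 3 mm of the rim, tilted less than 0.08 rad, at rest (all of step 6 and horizontal distance between lid and hopper_mouth below 0.004 m and z of lid in the frame of hopper_mouth between -0.016 and -0.009 m and angle between lid's own z axis and vertical below 0.08 rad and linear speed of lid below 0.02 m/s); the robot touches nothing.
It fails at once if the lever is forced against its zero stop (more than 15 N at the paddle) (contact force between zero_lug and zero_stop above 31 N).
It fails at once if one of the other things on the worktop is shifted by more than 30 mm (distance of any of tamper, espresso_cup, catch_cup, mug, bean_jar, brush, filter_papers from where it was at the start of the episode above 0.03 m).
It also fails if it takes over 69 s, if anything falls off the work surface, if the arm or the gripper's body presses on something with over 40 N, if the wrist force passes 120 N, or if a joint passes its speed limit or range.

## Robot

A 6-joint arm with a two-finger parallel gripper is mounted at the origin on the work surface. World frame = base frame: x ahead of the robot, y to its left, z up, the work surface at z = 0. Lengths are in m, angles in rad, forces in N, time in s.
With the tool pointing down it reaches from about 0.35 to 0.8 m from the base axis. Payload 7.3 kg.
Tool frame: the origin (TCP) lies at the very end of the fingers, on their centre line; the grasp point (between the pads) lies 19 mm behind it; z points along the fingers, y is the line along which they close (so a half turn about z gives the same grasp; the last joint's range is limited). The gripper opens to 85 mm and grips with 20 to 120 N. Pads are 22 mm wide; open, the fingers measure 114 mm over their backs; the gripper's body (76 mm by 85 mm) begins 54 mm behind the grasp point. The pads swing forward as they close: fully open they stand 13 mm farther back than shut.
Start: joints at [-1.284, 0.342, 1.524, -0, 1.275, -0.146], TCP at [0.22, -0.477, 0.231] pointing down, gripper open.
Joint ranges: [-2.53, 2.53], [-0.77, 2.02], [0.04, 2.7], [-1, 4.14], [0.28, 2.66], [-3.11, 3.11]. Speed limits (rad/s): [2.57, 2.57, 3.14, 3.14, 3.14, 3.14].

## Interface

Orientations are given as a unit quaternion [x, y, z, w].
In Python, from cell import r, optics gives the robot as it stands.
- The arm moves only by the tool drive_tool, never from a script. Its argument "steps" is a list of rows, each an object of numbers: "gripper": the opening, from -1 (shut) to 1 (fully open); "dx", "dy", "dz": the shift along the tool's x, y, z in units of 25 mm (1.0 is 25 mm); "turn": the turn about the tool's z in units of 5 degrees (1.0 is 5 degrees). A call has 1 to 12 rows; each row shifts and turns the commanded pose from where the row before left it, along the tool's axes as they then stand; what a row does not reach is not made up. A row lasts 1/12 s, in which the tool goes at most 41.7 mm and 7.16 degrees, less where a joint would pass 70% of its speed; a pose out of reach is approached as far as the arm can. A call is refused whole if a number of a shift passes 1 or a number of a turn 1, either way. A call with a gripper value outside its range is refused whole. The fingers move at their own pace and stop on an object; "newtons" is the grip in N (left out, the last holds). Time passes only in rows, so rows that do not move let the fingers close. It gives the time, the measured TCP pose, the force, the opening and the grip force at its end, in the units of the state.
- r.sense(): the state, without advancing time (a new reading comes with each control period).
- optics.camera(name): name is "scene" or "top" or "wrist"; returns a dict with "pixels" (384x512x3 uint8, red, green, blue), "depth" (384x512 float32, m along the optical axis (not along the pixel's ray), 0 where there is no reading), "fovy" (degrees; the focal length in pixels is half the picture's height over the tangent of half this angle, whatever the lens; pixels are square), "cx", "cy" (the principal point, pixels), "rvec" (rotation vector, rad) and "tvec" (3), from world to camera coordinates, as OpenCV has them. Camera axes: x right, y down, z forward; pixel columns grow to the right and rows downward; lengths in m; the calibration is good to about 2 mm. A picture is of the moment at which its call begins.
- r.close_job(): hands the job in; it is judged then, once.
The state is a dict: "time_s": time; "joint_positions": joint angles; "dq": joint speeds; "joint_efforts": joint torques, N m; "tool_pos": TCP position; "tool_rot": TCP orientation; "wrist_force": force on the tool from outside, world axes, zero at the start; "wrist_torque": the same for the moment, N m; "width": finger opening in m; "grip_force": force on a finger pad.
Only numpy, scipy, OpenCV 4.12 (cv2) and the standard library are available. Lean on these libraries where they do the work, as an engineer would, in place of code of your own. Each camera call takes 0.05 s, during which the arm holds its last target. There are 200 camera calls.

## Working session

There is one attempt and no reset: what is moved stays moved. The work goes in short steps, Python scripts to look and compute and a tool call to move; the robot and the scene stay as the last step left them, time stands still between calls to the robot, and variables do not carry over. Pictures are saved under pics/ and viewed, at most 10 in all, crops included, and the job is handed in when it is done.

Besides the shell and the picture viewer there is one more tool, called after "Emit:" in YAML: its name, and indented under it one key for each argument. drive_tool: Moves the arm, as the interface text tells. Its arguments: {"type":"object","properties":{"steps":{"type":"array","items":{"type":"object","properties":{"gripper":{"type":"number"},"dx":{"type":"number"},"dy":{"type":"number"},"dz":{"type":"number"},"turn":{"type":"number"}}}},"newtons":{"type":"number"}},"required":["steps"]}

```bash
mkdir -p pics; cat > h.py <<'E'
import numpy as np, cv2
from cell import r, optics
from scipy.spatial.transform import Rotation as R
def cam(n,save=None):
    c=optics.camera(n); 
    if save: cv2.imwrite('pics/'+save,c['pixels'][:,:,::-1])
    d=c['depth']; h,w=d.shape; f=h/2/np.tan(np.radians(c['fovy'])/2)
    v,u=np.mgrid[:h,:w]; P=np.stack([(u-c['cx'])/f*d,(v-c['cy'])/f*d,d],-1)
    M=R.from_rotvec(np.ravel(c['rvec'])).as_matrix(); W=(P-np.ravel(c['tvec']))@M
    W[d==0]=np.nan
    return c,W
def st():
    s=r.sense(); print({k:np.round(s[k],4).tolist() for k in ('time_s','tool_pos','tool_rot','wrist_force','width','grip_force')})
E
python3 - <<'E'
from h import *
st()
ims=[]
for n in('scene','top'):
    c,W=cam(n); np.savez(n+'.npz',W=W,p=c['pixels']); cv2.imwrite(f'pics/{n}0.png',cv2.resize(c['pixels'][:,:,::-1],(800,600)))
    print(n,c['fovy'],c['cx'],c['cy'],c['rvec'],c['tvec'])
E
```

```text
{'time_s': 0.0, 'tool_pos': [0.2201, -0.4762, 0.2306], 'tool_rot': [0.9767, 0.2147, -0.0001, -0.0008], 'wrist_force': [1.0205, -0.2126, 0.0038], 'width': 0.0852, 'grip_force': 0.0}
scene 47.41289551143263 254.56802677710928 191.31383446333038 [ 2.18140533  0.51736659 -0.27517129] [-0.52514687 -0.01214544  1.43383789]
top 55.56567118955372 254.5982429905406 188.84725292938091 [ 2.12320749 -2.07979219  0.23131587] [-0.00319166  0.60912129  0.97348223]
```

View pics/scene0.png

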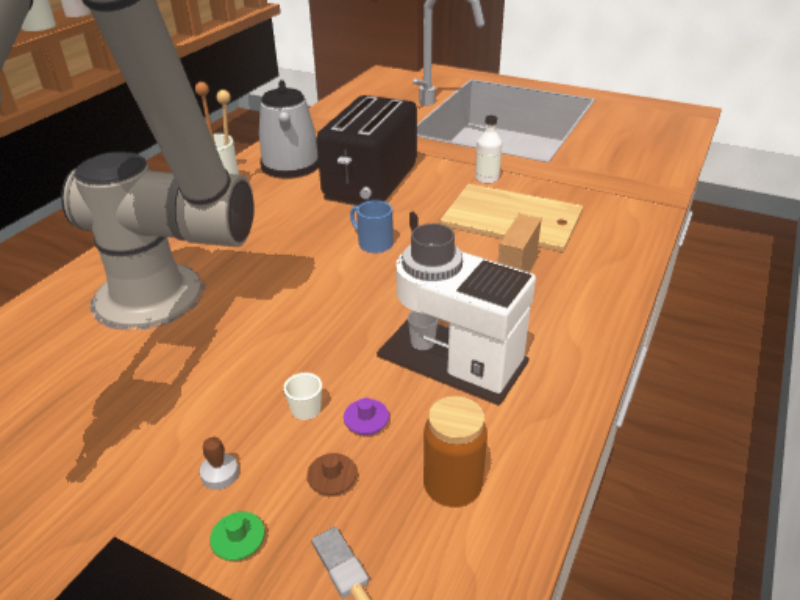

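View pics/top0.png

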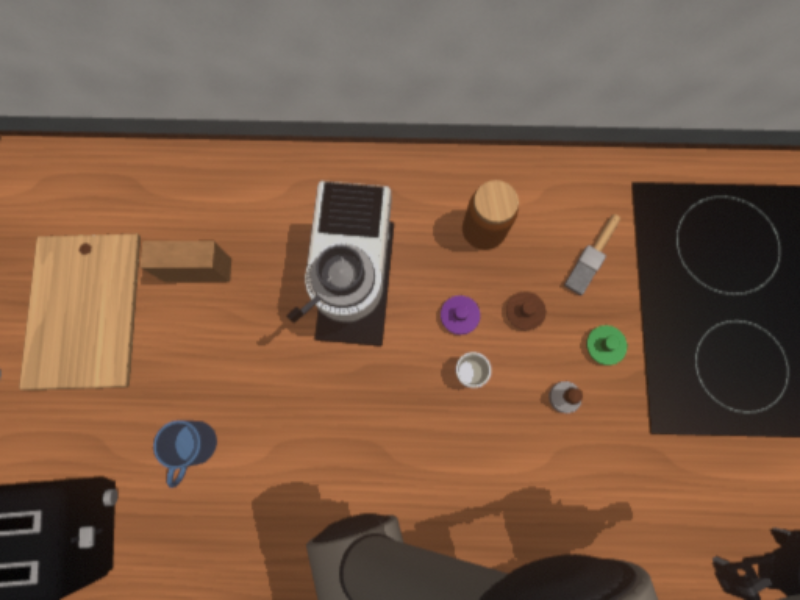

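The scene view shows the grinder, with its lever's black paddle at top-view px (295,313) and hopper at (340,275). The brown wooden lid is at (525,311), between the purple and green look-alikes. The espresso cup (473,370) and tamper (566,397) are near it.

```bash
python3 - <<'E'
from h import *
for n in('top','scene'):
    D=np.load(n+'.npz');W=D['W'];p=D['p'].astype(int);z=W[...,2]
    def box(u0,u1,v0,v1,zl,zh):
        m=np.zeros(z.shape,bool); s=.64; m[int(v0*s):int(v1*s),int(u0*s):int(u1*s)]=1
        return m&(z>zl)&(z<zh)
    def circ(m,nm):
        q=W[m]; 
        if len(q)<5: print(n,nm,len(q));return
        (c,rad)=cv2.minEnclosingCircle(q[:,:2].astype(np.float32)); print(n,nm,len(q),'circ',np.round(c,4),round(rad,4),'med',np.round(np.median(q,0),4))
    B={'top':dict(rim=(295,385,235,320),pad=(275,308,298,330),lidk=(500,550,288,335)),'scene':dict(rim=(400,470,215,275),pad=(403,423,205,235),lidk=(300,365,445,500))}[n]
    circ(box(*B['rim'],.251,.266),'rim'); circ(box(*B['pad'],.225,.26),'paddle'); circ(box(*B['lidk'],.04,.055),'knob'); circ(box(*B['lidk'],.012,.025),'flange')
    circ(box(*B['rim'],.212,.223),'collar')
E
```

```text
top rim 178 circ [0.6087 0.0981] 0.0362 med [0.6086 0.0988 0.257 ]
top paddle 53 circ [0.5404 0.1666] 0.0114 med [0.5393 0.1646 0.2402]
top knob 62 circ [ 0.5977 -0.2341] 0.0131 med [ 0.5974 -0.2334  0.0457]
top flange 417 circ [ 0.5976 -0.234 ] 0.0379 med [ 0.5944 -0.2315  0.0178]
top collar 798 circ [0.5924 0.1125] 0.0724 med [0.5977 0.0998 0.2178]
scene rim 154 circ [0.608  0.0967] 0.0372 med [0.608  0.0938 0.2552]
scene paddle 68 circ [0.5518 0.1295] 0.0478 med [0.5479 0.1579 0.2398]
scene knob 86 circ [ 0.5969 -0.236 ] 0.0136 med [ 0.5975 -0.2362  0.0448]
scene flange 537 circ [ 0.5967 -0.2354] 0.0394 med [ 0.604  -0.2438  0.0167]
scene collar 364 circ [0.5865 0.1133] 0.0782 med [0.6202 0.0722 0.2162]
```

Emit:
drive_tool:
  steps:
    - {"dx": 0.93, "dy": -0.75, "dz": -0.2, "gripper": -0.46}
    - {"dx": 0.93, "dy": -0.75, "dz": -0.2}
    - {"dx": 0.93, "dy": -0.75, "dz": -0.2}
    - {"dx": 0.93, "dy": -0.75, "dz": -0.2}
    - {"dx": 0.93, "dy": -0.75, "dz": -0.2}
    - {"dx": 0.93, "dy": -0.75, "dz": -0.2}
    - {"dx": 0.93, "dy": -0.75, "dz": -0.2}
    - {"dx": 0.93, "dy": -0.75, "dz": -0.2}
    - {"dx": 0.93, "dy": -0.75, "dz": -0.2}
    - {"dx": 0.93, "dy": -0.75, "dz": -0.2}
    - {"dx": 0.93, "dy": -0.75, "dz": -0.2}
    - {"dx": 0.93, "dy": -0.75, "dz": -0.2}

```text
invalid input at $.steps[0]: expected keys gripper, dx, dy, dz, turn
```

Emit:
drive_tool:
  steps:
    - {"dx": 0.93, "dy": -0.75}
    - {"dx": 0.93, "dy": -0.75}
    - {"dx": 0.93, "dy": -0.75}
    - {"dx": 0.93, "dy": -0.75}
    - {"dx": 0.93, "dy": -0.75}
    - {"dx": 0.93, "dy": -0.75}
    - {"dx": 0.93, "dy": -0.75}
    - {"dx": 0.93, "dy": -0.75}
    - {"dx": 0.93, "dy": -0.75}
    - {"dx": 0.93, "dy": -0.75}
    - {"dx": 0.93, "dy": -0.75}
    - {"dx": 0.93, "dy": -0.75}

```text
invalid input at $.steps[0]: expected keys gripper, dx, dy, dz, turn
```

Emit:
drive_tool:
  steps:
    - {"turn": -1}
    - {"turn": -1}
    - {"turn": -1}
    - {"turn": -1}
    - {"turn": -1}
    - {"turn": -1}
    - {"turn": -1}
    - {"turn": -1}
    - {"turn": -1}
    - {"turn": -1}
    - {"turn": -1}
    - {"turn": -1}

```text
invalid input at $.steps[0]: expected keys gripper, dx, dy, dz, turn
```

Emit:
drive_tool:
  steps:
    - {"turn": -1}
    - {"turn": -1}
    - {"turn": -1}
    - {"turn": -1}
    - {"turn": -1}
    - {"turn": -1}
    - {"turn": -1}
    - {"turn": -1}
    - {"turn": -1}
    - {"turn": -1}
    - {}
    - {}

```text
invalid input at $.steps[0]: expected keys gripper, dx, dy, dz, turn
```

```bash
cat >> h.py <<'E'
A=np.array([.6085,.0978])
def fr():
    s=r.sense(); p=np.array(s['tool_pos']); X=R.from_quat(s['tool_rot']).as_matrix()
    d=p[:2]-A; print('t',round(s['time_s'],2),'rad',round(np.hypot(*d),4),'ang',round(np.degrees(np.arctan2(d[1],d[0])),2),'yaw',round(np.degrees(np.arctan2(X[1,0],X[0,0])),2),'tilt',np.round(X[:2,2],3),'z',round(p[2],4),'w',round(s['width'],4),'F_tool',np.round(X.T@np.array(s['wrist_force']),2)); return s,p,X
def lev(n='top'):
    c,W=cam(n); z=W[...,2]; d=W[...,:2]-A; rr=np.hypot(d[...,0],d[...,1])
    m=(rr>.055)&(rr<.082)&(z>.205)&(z<.222)&(c['pixels'].max(-1)<200)&(d[...,0]<.0)
    m2=(rr>.084)&(rr<.112)&(z>.225)&(z<.2445)&(c['pixels'].max(-1)<90)
    for mm in(m,m2):
        a=np.degrees(np.arctan2(d[mm][:,1],d[mm][:,0]));a%=360
        print(n,mm.sum(), np.round(np.percentile(a,[5,50,95]),1) if mm.sum() else '')
    return c,W
E
python3 - <<'E'
from h import *
s,p,X=fr()
t=np.r_[A+.097*np.array([np.cos(np.radians(135)),np.sin(np.radians(135))]),.223]
print('to go /25mm',(X.T@(t-p)/.025).round(2)); st()
lev();c,W=lev('scene')
E
```

```text
t 0.1 rad 0.6931 ang -124.08 yaw 24.8 tilt [-0.     0.001] z 0.2307 w 0.0856 F_tool [-0.5   0.01  0.29]
to go /25mm [ 22.39 -17.97   0.34]
{'time_s': 0.1, 'tool_pos': [0.2201, -0.4762, 0.2307], 'tool_rot': [0.9767, 0.2147, -0.0001, -0.0007], 'wrist_force': [-0.4488, -0.2198, -0.2885], 'width': 0.0856, 'grip_force': 0.0}
top 43 [131.5 135.4 139.1]
top 51 [132.8 136.4 137.9]
scene 0 
scene 31 [133.8 137.4 138.7]
```

Emit:
drive_tool:
  steps:
    - {"dx": 0.93, "dy": -0.75, "dz": -0.2, "turn": 0, "gripper": -0.46}
    - {"dx": 0.93, "dy": -0.75, "dz": -0.2, "turn": 0, "gripper": -0.46}
    - {"dx": 0.93, "dy": -0.75, "dz": -0.2, "turn": 0, "gripper": -0.46}
    - {"dx": 0.93, "dy": -0.75, "dz": -0.2, "turn": 0, "gripper": -0.46}
    - {"dx": 0.93, "dy": -0.75, "dz": -0.2, "turn": 0, "gripper": -0.46}
    - {"dx": 0.93, "dy": -0.75, "dz": -0.2, "turn": 0, "gripper": -0.46}
    - {"dx": 0.93, "dy": -0.75, "dz": -0.2, "turn": 0, "gripper": -0.46}
    - {"dx": 0.93, "dy": -0.75, "dz": -0.2, "turn": 0, "gripper": -0.46}
    - {"dx": 0.93, "dy": -0.75, "dz": -0.2, "turn": 0, "gripper": -0.46}
    - {"dx": 0.93, "dy": -0.75, "dz": -0.2, "turn": 0, "gripper": -0.46}
    - {"dx": 0.93, "dy": -0.75, "dz": -0.2, "turn": 0, "gripper": -0.46}
    - {"dx": 0.93, "dy": -0.75, "dz": -0.2, "turn": 0, "gripper": -0.46}

```text
time_s: 1.2
tool_pos: [0.3794, -0.1539, 0.2915]
tool_rot: [0.977, 0.215, 0.0, 0.0]
wrist_force: [1.5, -0.8, 0.3]
width: 0.0232
grip_force: 0.0
```

Emit:
drive_tool:
  steps:
    - {"dx": 0.93, "dy": -0.75, "dz": 0, "turn": 0, "gripper": -0.46}
    - {"dx": 0.93, "dy": -0.75, "dz": 0, "turn": 0, "gripper": -0.46}
    - {"dx": 0.93, "dy": -0.75, "dz": 0, "turn": 0, "gripper": -0.46}
    - {"dx": 0.93, "dy": -0.75, "dz": 0, "turn": 0, "gripper": -0.46}
    - {"dx": 0.93, "dy": -0.75, "dz": 0, "turn": 0, "gripper": -0.46}
    - {"dx": 0.93, "dy": -0.75, "dz": 0, "turn": 0, "gripper": -0.46}
    - {"dx": 0.93, "dy": -0.75, "dz": 0, "turn": 0, "gripper": -0.46}
    - {"dx": 0.93, "dy": -0.75, "dz": 0, "turn": 0, "gripper": -0.46}
    - {"dx": 0.93, "dy": -0.75, "dz": 0, "turn": 0, "gripper": -0.46}
    - {"dx": 0.93, "dy": -0.75, "dz": 0, "turn": 0, "gripper": -0.46}
    - {"dx": 0.93, "dy": -0.75, "dz": 0, "turn": 0, "gripper": -0.46}
    - {"dx": 0.93, "dy": -0.75, "dz": 0, "turn": 0, "gripper": -0.46}

```text
time_s: 2.2
tool_pos: [0.5383, 0.1674, 0.291]
tool_rot: [0.977, 0.215, -0.0, 0.0]
wrist_force: [1.2, 0.7, 0.5]
width: 0.0231
grip_force: 0.0
```

Emit:
drive_tool:
  steps:
    - {"dx": 0, "dy": 0, "dz": 0, "turn": -1, "gripper": -0.46}
    - {"dx": 0, "dy": 0, "dz": 0, "turn": -1, "gripper": -0.46}
    - {"dx": 0, "dy": 0, "dz": 0, "turn": -1, "gripper": -0.46}
    - {"dx": 0, "dy": 0, "dz": 0, "turn": -1, "gripper": -0.46}
    - {"dx": 0, "dy": 0, "dz": 0, "turn": -1, "gripper": -0.46}
    - {"dx": 0, "dy": 0, "dz": 0, "turn": -1, "gripper": -0.46}
    - {"dx": 0, "dy": 0, "dz": 0, "turn": -1, "gripper": -0.46}
    - {"dx": 0, "dy": 0, "dz": 0, "turn": -1, "gripper": -0.46}
    - {"dx": 0, "dy": 0, "dz": 0, "turn": -1, "gripper": -0.46}
    - {"dx": 0, "dy": 0, "dz": 0, "turn": -1, "gripper": -0.46}
    - {"dx": 0, "dy": 0, "dz": 0, "turn": -1, "gripper": -0.46}
    - {"dx": 0, "dy": 0, "dz": 0, "turn": -1, "gripper": -0.46}

```text
time_s: 3.2
tool_pos: [0.5379, 0.1659, 0.291]
tool_rot: [0.737, 0.676, -0.0, -0.0]
wrist_force: [0.6, -0.5, -1.0]
width: 0.023
grip_force: 0.0
```

Emit:
drive_tool:
  steps:
    - {"dx": 0, "dy": 0, "dz": 0, "turn": -1, "gripper": -0.46}
    - {"dx": 0, "dy": 0, "dz": 0, "turn": -1, "gripper": -0.46}
    - {"dx": 0, "dy": 0, "dz": 0, "turn": -1, "gripper": -0.46}
    - {"dx": 0, "dy": 0, "dz": 0, "turn": -1, "gripper": -0.46}
    - {"dx": 0, "dy": 0, "dz": 0, "turn": -1, "gripper": -0.46}
    - {"dx": 0, "dy": 0, "dz": 0, "turn": -1, "gripper": -0.46}
    - {"dx": 0, "dy": 0, "dz": 0, "turn": -1, "gripper": -0.46}
    - {"dx": 0, "dy": 0, "dz": 0, "turn": -1, "gripper": -0.46}
    - {"dx": 0, "dy": 0, "dz": 0, "turn": -1, "gripper": -0.46}
    - {"dx": 0, "dy": 0, "dz": 0, "turn": -1, "gripper": -0.46}
    - {"dx": 0, "dy": 0, "dz": 0, "turn": 0, "gripper": -0.46}
    - {"dx": 0, "dy": 0, "dz": 0, "turn": 0, "gripper": -0.46}

```text
time_s: 4.2
tool_pos: [0.538, 0.1659, 0.2911]
tool_rot: [0.386, 0.923, -0.0, -0.0]
wrist_force: [0.6, -1.0, 0.3]
width: 0.023
grip_force: 0.0
```

```bash

python3 - <<'E'
from h import *
s,p,X=fr()
t=np.r_[A+.097*np.array([np.cos(np.radians(135.3)),np.sin(np.radians(135.3))]),.223]
print('to go /25mm',(X.T@(t-p)/.025).round(2)); st()
c,W=cam('scene','s1.png'); cv2.imwrite('pics/s1.png',cv2.resize(c['pixels'][90:270,170:410,::-1],(800,600)))
E
```

```text
t 4.2 rad 0.0981 ang 136.0 yaw 134.65 tilt [-0. -0.] z 0.2911 w 0.023 F_tool [-1.17 -0.31 -0.26]
to go /25mm [-0.04  0.05  2.72]
{'time_s': 4.2, 'tool_pos': [0.538, 0.1659, 0.2911], 'tool_rot': [0.3855, 0.9227, -0.0002, -0.0001], 'wrist_force': [0.5994, -1.0477, 0.2601], 'width': 0.023, 'grip_force': 0.0}
```

View pics/s1.png

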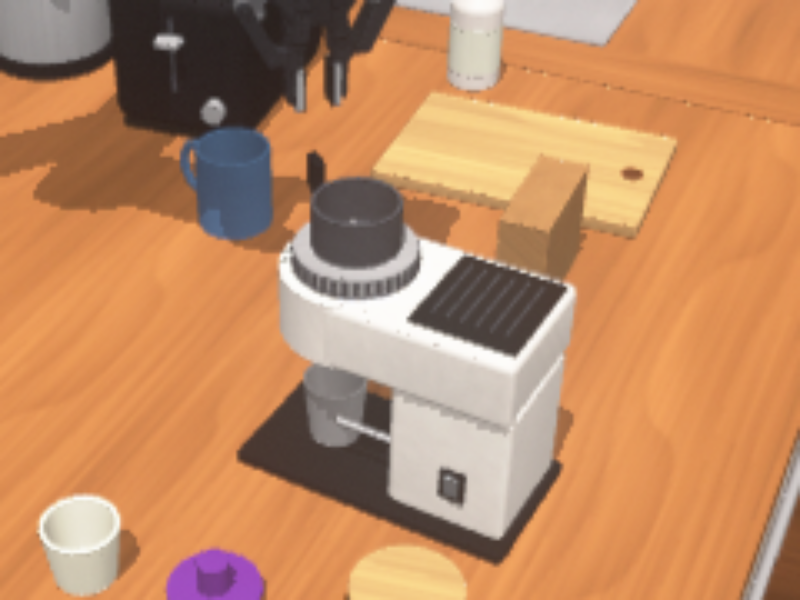

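The crop shows the two finger tips at px (300,100) and (337,95), directly above the black paddle at (316,170). I'll go down around it.

Emit:
drive_tool:
  steps:
    - {"dx": -0.04, "dy": 0.05, "dz": 0.5, "turn": 0, "gripper": -0.46}
    - {"dx": 0, "dy": 0, "dz": 0.5, "turn": 0, "gripper": -0.46}
    - {"dx": 0, "dy": 0, "dz": 0.5, "turn": 0, "gripper": -0.46}
    - {"dx": 0, "dy": 0, "dz": 0.5, "turn": 0, "gripper": -0.46}
    - {"dx": 0, "dy": 0, "dz": 0.5, "turn": 0, "gripper": -0.46}
    - {"dx": 0, "dy": 0, "dz": 0.2, "turn": 0, "gripper": -0.46}
    - {"dx": 0, "dy": 0, "dz": 0, "turn": 0, "gripper": -0.46}
    - {"dx": 0, "dy": 0, "dz": 0, "turn": 0, "gripper": -0.46}

```text
time_s: 4.92
tool_pos: [0.5398, 0.1661, 0.2241]
tool_rot: [0.385, 0.923, -0.0, 0.0]
wrist_force: [0.5, -0.3, 0.1]
width: 0.0235
grip_force: 0.0
```

```bash

python3 - <<'E'
from h import *
fr(); lev('scene'); lev('top')
E
```

```text
t 4.92 rad 0.0969 ang 135.18 yaw 134.75 tilt [ 0. -0.] z 0.2241 w 0.0235 F_tool [-0.53  0.13 -0.05]
scene 0 
scene 72 [126.8 136.1 149.3]
top 37 [131.4 135.2 138.3]
top 2 [145.9 146.  146.2]
```

Emit:
drive_tool:
  steps:
    - {"dx": 0, "dy": 0.095, "dz": 0, "turn": 0.28, "gripper": -0.46}
    - {"dx": 0, "dy": 0.095, "dz": 0, "turn": 0.28, "gripper": -0.46}
    - {"dx": 0, "dy": 0.095, "dz": 0, "turn": 0.28, "gripper": -0.46}
    - {"dx": 0, "dy": 0.095, "dz": 0, "turn": 0.28, "gripper": -0.46}
    - {"dx": 0, "dy": 0.095, "dz": 0, "turn": 0.28, "gripper": -0.46}
    - {"dx": 0, "dy": 0.095, "dz": 0, "turn": 0.28, "gripper": -0.46}
    - {"dx": 0, "dy": 0.095, "dz": 0, "turn": 0.28, "gripper": -0.46}
    - {"dx": 0, "dy": 0.095, "dz": 0, "turn": 0.28, "gripper": -0.46}
    - {"dx": 0, "dy": 0.095, "dz": 0, "turn": 0.28, "gripper": -0.46}
    - {"dx": 0, "dy": 0.095, "dz": 0, "turn": 0.28, "gripper": -0.46}
    - {"dx": 0, "dy": 0.095, "dz": 0, "turn": 0.28, "gripper": -0.46}
    - {"dx": 0, "dy": 0.095, "dz": 0, "turn": 0.28, "gripper": -0.46}

```text
time_s: 6.02
tool_pos: [0.5627, 0.1833, 0.2248]
tool_rot: [0.516, 0.857, 0.0, 0.001]
wrist_force: [0.3, -0.4, 0.2]
width: 0.0231
grip_force: 0.0
```

```bash

python3 - <<'E'
from h import *
fr(); lev('scene'); c,W=lev('top')
E
```

```text
t 6.02 rad 0.097 ang 118.18 yaw 117.9 tilt [0.002 0.   ] z 0.2248 w 0.0231 F_tool [-0.5   0.11 -0.16]
scene 0 
scene 40 [103.9 122.4 131.5]
top 43 [116.6 120.4 123.4]
top 2 [127.  127.7 128.5]
```

Emit:
drive_tool:
  steps:
    - {"dx": 0, "dy": 0.08, "dz": 0, "turn": 0.24, "gripper": -0.46}
    - {"dx": 0, "dy": 0.08, "dz": 0, "turn": 0.24, "gripper": -0.46}
    - {"dx": 0, "dy": 0, "dz": 0, "turn": 0, "gripper": -0.46}
    - {"dx": 0, "dy": 0, "dz": 0, "turn": 0, "gripper": -0.46}

```text
time_s: 6.45
tool_pos: [0.5657, 0.1849, 0.2241]
tool_rot: [0.533, 0.846, -0.0, 0.0]
wrist_force: [-3.4, -1.2, 2.2]
width: 0.023
grip_force: 1.6
```

```bash
cat >> h.py <<'E'
def probe():
    fr(); F=[]
    for k in range(3):
        c,W=cam('wrist'); s=r.sense(); F.append(R.from_quat(s['tool_rot']).as_matrix().T@np.array(s['wrist_force']))
    print('F',np.round(np.mean(F,0),2),'std',np.round(np.std(F,0),2)); fr(); lev('top')
E
python3 -c "
from h import *
probe()"
```

```text
t 6.45 rad 0.0971 ang 116.2 yaw 115.59 tilt [-0. -0.] z 0.2241 w 0.023 F_tool [ 0.4  -3.55 -2.19]
F [-0.71 -3.12 -2.62] std [0.12 0.22 0.39]
t 6.6 rad 0.0971 ang 116.14 yaw 115.6 tilt [ 0. -0.] z 0.224 w 0.023 F_tool [-0.68 -2.9  -3.17]
top 44 [115.8 119.3 122.6]
top 2 [124.8 125.7 126.6]
```

Emit:
drive_tool:
  steps:
    - {"dx": 0, "dy": 0.03, "dz": 0, "turn": 0.09, "gripper": -0.46}
    - {"dx": 0, "dy": 0, "dz": 0, "turn": 0, "gripper": -0.46}
    - {"dx": 0, "dy": 0, "dz": 0, "turn": 0, "gripper": -0.46}

```text
time_s: 6.9
tool_pos: [0.5665, 0.1854, 0.2238]
tool_rot: [0.536, 0.844, -0.0, 0.0]
wrist_force: [-2.8, -1.5, 1.9]
width: 0.0227
grip_force: 1.7
```

```bash
python3 -c "
from h import *
probe()"
```

```text
t 6.9 rad 0.0971 ang 115.6 yaw 115.14 tilt [ 0. -0.] z 0.2238 w 0.0227 F_tool [-0.17 -3.2  -1.88]
F [-1.11 -2.84 -2.27] std [0.19 0.27 0.7 ]
t 7.05 rad 0.0971 ang 115.54 yaw 115.15 tilt [0. 0.] z 0.2238 w 0.0232 F_tool [-1.32 -2.99 -2.78]
top 44 [114.4 118.2 122. ]
top 3 [122.4 125.5 126.3]
```

Emit:
drive_tool:
  steps:
    - {"dx": 0, "dy": 0.067, "dz": 0, "turn": 0.2, "gripper": -0.46}
    - {"dx": 0, "dy": 0.067, "dz": 0, "turn": 0.2, "gripper": -0.46}
    - {"dx": 0, "dy": 0.067, "dz": 0, "turn": 0.2, "gripper": -0.46}
    - {"dx": 0, "dy": 0.067, "dz": 0, "turn": 0.2, "gripper": -0.46}
    - {"dx": 0, "dy": 0, "dz": 0, "turn": 0, "gripper": -0.46}
    - {"dx": 0, "dy": 0, "dz": 0, "turn": 0, "gripper": -0.46}

```text
time_s: 7.6
tool_pos: [0.5729, 0.1883, 0.2236]
tool_rot: [0.565, 0.825, 0.0, 0.0]
wrist_force: [-0.5, 0.2, 0.1]
width: 0.023
grip_force: 0.0
```

```bash
python3 -c "
from h import *
probe()"
```

```text
t 7.6 rad 0.0973 ang 111.47 yaw 111.15 tilt [0. 0.] z 0.2236 w 0.023 F_tool [ 0.39 -0.43 -0.06]
F [ 0.27 -0.06  0.19] std [0.9  0.52 0.62]
t 7.75 rad 0.0972 ang 111.64 yaw 111.16 tilt [0. 0.] z 0.2237 w 0.023 F_tool [ 1.12  0.65 -0.54]
top 43 [109.  112.6 116.3]
top 0
```

Emit:
drive_tool:
  steps:
    - {"dx": 0, "dy": 0.09, "dz": 0, "turn": 0.27, "gripper": -0.46}
    - {"dx": 0, "dy": 0.09, "dz": 0, "turn": 0.27, "gripper": -0.46}
    - {"dx": 0, "dy": 0, "dz": 0, "turn": 0, "gripper": -0.46}
    - {"dx": 0, "dy": 0, "dz": 0, "turn": 0, "gripper": -0.46}

```text
time_s: 8.13
tool_pos: [0.5767, 0.1896, 0.2238]
tool_rot: [0.585, 0.811, -0.0, -0.0]
wrist_force: [-2.5, -0.5, 1.2]
width: 0.0229
grip_force: 1.4
```

```bash
python3 -c "
from h import *
probe()"
```

```text
t 8.13 rad 0.0972 ang 109.09 yaw 108.44 tilt [-0. -0.] z 0.2238 w 0.0229 F_tool [ 0.31 -2.49 -1.22]
F [ 0.17 -2.6  -1.14] std [0.49 0.36 0.03]
t 8.28 rad 0.0972 ang 109.04 yaw 108.46 tilt [-0. -0.] z 0.2238 w 0.0228 F_tool [-0.04 -2.22 -1.11]
top 46 [107.9 111.9 115. ]
top 2 [101.  109.6 118.2]
```

Emit:
drive_tool:
  steps:
    - {"dx": 0, "dy": 0.04, "dz": 0, "turn": 0.12, "gripper": -0.46}
    - {"dx": 0, "dy": 0, "dz": 0, "turn": 0, "gripper": -0.46}
    - {"dx": 0, "dy": 0, "dz": 0, "turn": 0, "gripper": -0.46}

```text
time_s: 8.58
tool_pos: [0.5778, 0.19, 0.2238]
tool_rot: [0.589, 0.808, -0.0, 0.0]
wrist_force: [-3.1, -1.8, 1.6]
width: 0.0231
grip_force: 1.7
```

```bash
python3 -c "
from h import *
probe()"
```

```text
t 8.58 rad 0.0972 ang 108.44 yaw 107.84 tilt [-0. -0.] z 0.2238 w 0.0231 F_tool [-0.8  -3.48 -1.57]
F [-0.32 -3.03 -1.62] std [0.29 0.15 0.25]
t 8.73 rad 0.0972 ang 108.39 yaw 107.85 tilt [ 0. -0.] z 0.2238 w 0.0233 F_tool [-0.29 -3.19 -1.67]
top 45 [107.3 111.3 114.6]
top 0
```

Emit:
drive_tool:
  steps:
    - {"dx": 0, "dy": 0.07, "dz": 0, "turn": 0.21, "gripper": -0.46}
    - {"dx": 0, "dy": 0.07, "dz": 0, "turn": 0.21, "gripper": -0.46}
    - {"dx": 0, "dy": 0.07, "dz": 0, "turn": 0.21, "gripper": -0.46}
    - {"dx": 0, "dy": 0.07, "dz": 0, "turn": 0.21, "gripper": -0.46}
    - {"dx": 0, "dy": 0, "dz": 0, "turn": 0, "gripper": -0.46}
    - {"dx": 0, "dy": 0, "dz": 0, "turn": 0, "gripper": -0.46}

```text
time_s: 9.28
tool_pos: [0.5849, 0.1921, 0.2236]
tool_rot: [0.618, 0.786, 0.0, 0.0]
wrist_force: [-0.4, -0.0, 0.1]
width: 0.023
grip_force: 0.0
```

```bash
python3 -c "
from h import *
probe()"
```

```text
t 9.28 rad 0.0972 ang 104.06 yaw 103.64 tilt [0. 0.] z 0.2236 w 0.023 F_tool [ 0.09 -0.37 -0.11]
F [-0.32  0.14 -0.03] std [0.05 0.09 0.32]
t 9.43 rad 0.0972 ang 104.25 yaw 103.65 tilt [ 0. -0.] z 0.2238 w 0.0232 F_tool [-0.38  0.23 -0.35]
top 42 [101.6 105.5 108.5]
top 0
```

Emit:
drive_tool:
  steps:
    - {"dx": 0, "dy": 0.09, "dz": 0, "turn": 0.27, "gripper": -0.46}
    - {"dx": 0, "dy": 0.08, "dz": 0, "turn": 0.24, "gripper": -0.46}
    - {"dx": 0, "dy": 0, "dz": 0, "turn": 0, "gripper": -0.46}
    - {"dx": 0, "dy": 0, "dz": 0, "turn": 0, "gripper": -0.46}

```text
time_s: 9.82
tool_pos: [0.5879, 0.1927, 0.2237]
tool_rot: [0.636, 0.772, -0.001, -0.001]
wrist_force: [-4.0, -1.3, 2.4]
width: 0.0231
grip_force: 2.6
```

```bash
python3 -c "
from h import *
probe()"
```

```text
t 9.82 rad 0.0972 ang 102.25 yaw 101.05 tilt [-0.002 -0.001] z 0.2237 w 0.0231 F_tool [-0.47 -4.17 -2.37]
F [-0.53 -5.55 -2.36] std [0.44 0.04 0.37]
t 9.97 rad 0.0972 ang 102.22 yaw 101.07 tilt [-0.002 -0.001] z 0.2237 w 0.0231 F_tool [-0.23 -5.52 -1.9 ]
top 42 [100.5 105.  107.9]
top 3 [ 93.1  93.3 110.8]
```

Stop found: 5.5 N with no travel, seat near 105.3°, so the lever started in notch 4. Now out, one click at a time.

Emit:
drive_tool:
  steps:
    - {"dx": 0, "dy": -0.095, "dz": 0, "turn": -0.28, "gripper": -0.46}
    - {"dx": 0, "dy": -0.095, "dz": 0, "turn": -0.28, "gripper": -0.46}
    - {"dx": 0, "dy": -0.095, "dz": 0, "turn": -0.28, "gripper": -0.46}
    - {"dx": 0, "dy": -0.095, "dz": 0, "turn": -0.28, "gripper": -0.46}
    - {"dx": 0, "dy": -0.095, "dz": 0, "turn": -0.28, "gripper": -0.46}
    - {"dx": 0, "dy": -0.095, "dz": 0, "turn": -0.28, "gripper": -0.46}
    - {"dx": 0, "dy": -0.095, "dz": 0, "turn": -0.28, "gripper": -0.46}
    - {"dx": 0, "dy": -0.095, "dz": 0, "turn": -0.28, "gripper": -0.46}
    - {"dx": 0, "dy": -0.095, "dz": 0, "turn": -0.28, "gripper": -0.46}
    - {"dx": 0, "dy": -0.095, "dz": 0, "turn": -0.28, "gripper": -0.46}
    - {"dx": 0, "dy": 0, "dz": 0, "turn": 0, "gripper": -0.46}
    - {"dx": 0, "dy": 0, "dz": 0, "turn": 0, "gripper": -0.46}

```text
time_s: 11.02
tool_pos: [0.566, 0.1858, 0.2239]
tool_rot: [0.537, 0.844, 0.0, 0.0]
wrist_force: [-0.1, 0.2, 0.4]
width: 0.0233
grip_force: 0.0
```

```bash
python3 -c "
from h import *
probe()"
```

```text
t 11.02 rad 0.0977 ang 115.77 yaw 115.09 tilt [ 0. -0.] z 0.2239 w 0.0233 F_tool [ 0.19 -0.06 -0.38]
F [ 0.52  0.08 -0.21] std [0.1  0.46 0.36]
t 11.17 rad 0.0977 ang 115.69 yaw 115.09 tilt [ 0. -0.] z 0.2238 w 0.0228 F_tool [ 0.43  0.45 -0.66]
top 45 [109.2 112.9 116.2]
top 1 [126.1 126.1 126.1]
```

Emit:
drive_tool:
  steps:
    - {"dx": 0, "dy": -0.083, "dz": 0, "turn": -0.25, "gripper": -0.46}
    - {"dx": 0, "dy": -0.083, "dz": 0, "turn": -0.25, "gripper": -0.46}
    - {"dx": 0, "dy": -0.083, "dz": 0, "turn": -0.25, "gripper": -0.46}
    - {"dx": 0, "dy": -0.083, "dz": 0, "turn": -0.25, "gripper": -0.46}
    - {"dx": 0, "dy": -0.083, "dz": 0, "turn": -0.25, "gripper": -0.46}
    - {"dx": 0, "dy": -0.083, "dz": 0, "turn": -0.25, "gripper": -0.46}
    - {"dx": 0, "dy": 0, "dz": 0, "turn": 0, "gripper": -0.46}
    - {"dx": 0, "dy": 0, "dz": 0, "turn": 0, "gripper": -0.46}
    - {"dx": 0, "dy": 0, "dz": 0, "turn": 0, "gripper": -0.46}

```text
time_s: 11.97
tool_pos: [0.555, 0.1799, 0.2239]
tool_rot: [0.48, 0.877, -0.0, -0.0]
wrist_force: [-0.1, 0.1, 0.5]
width: 0.0229
grip_force: 0.0
```

```bash
python3 -c "
from h import *
probe()"
```

```text
t 11.97 rad 0.098 ang 123.1 yaw 122.58 tilt [-0. -0.] z 0.2239 w 0.0229 F_tool [ 0.08 -0.03 -0.53]
F [ 0.17 -0.29 -0.17] std [0.27 0.34 0.54]
t 12.12 rad 0.0979 ang 123.03 yaw 122.59 tilt [-0. -0.] z 0.2238 w 0.0233 F_tool [-0.2  -0.59 -0.66]
top 45 [116.5 120.4 123.6]
top 4 [131.6 133.4 134.3]
```

Notch 2 (120.4°). Next click.

Emit:
drive_tool:
  steps:
    - {"dx": -0.02, "dy": -0.084, "dz": 0, "turn": -0.25, "gripper": -0.46}
    - {"dx": -0.02, "dy": -0.084, "dz": 0, "turn": -0.25, "gripper": -0.46}
    - {"dx": 0, "dy": -0.084, "dz": 0, "turn": -0.25, "gripper": -0.46}
    - {"dx": 0, "dy": -0.084, "dz": 0, "turn": -0.25, "gripper": -0.46}
    - {"dx": 0, "dy": -0.084, "dz": 0, "turn": -0.25, "gripper": -0.46}
    - {"dx": 0, "dy": -0.084, "dz": 0, "turn": -0.25, "gripper": -0.46}
    - {"dx": 0, "dy": 0, "dz": 0, "turn": 0, "gripper": -0.46}
    - {"dx": 0, "dy": 0, "dz": 0, "turn": 0, "gripper": -0.46}
    - {"dx": 0, "dy": 0, "dz": 0, "turn": 0, "gripper": -0.46}

```text
time_s: 12.92
tool_pos: [0.5454, 0.1716, 0.2238]
tool_rot: [0.422, 0.907, -0.0, 0.0]
wrist_force: [0.4, 0.2, 0.6]
width: 0.0232
grip_force: 0.0
```

```bash
python3 -c "
from h import *
probe()"
```

```text
t 12.92 rad 0.0971 ang 130.55 yaw 130.08 tilt [-0. -0.] z 0.2238 w 0.0232 F_tool [-0.11  0.4  -0.63]
F [ 0.27 -0.47  0.25] std [0.02 0.28 0.2 ]
t 13.07 rad 0.0971 ang 130.47 yaw 130.09 tilt [-0. -0.] z 0.2238 w 0.0232 F_tool [ 0.26 -0.19  0.34]
top 40 [123.3 127.4 131. ]
top 3 [141.1 141.3 141.4]
```

Notch 3 (127.4°).

Emit:
drive_tool:
  steps:
    - {"dx": 0, "dy": -0.085, "dz": 0, "turn": -0.25, "gripper": -0.46}
    - {"dx": 0, "dy": -0.085, "dz": 0, "turn": -0.25, "gripper": -0.46}
    - {"dx": 0, "dy": -0.085, "dz": 0, "turn": -0.25, "gripper": -0.46}
    - {"dx": 0, "dy": -0.085, "dz": 0, "turn": -0.25, "gripper": -0.46}
    - {"dx": 0, "dy": -0.085, "dz": 0, "turn": -0.25, "gripper": -0.46}
    - {"dx": 0, "dy": -0.085, "dz": 0, "turn": -0.25, "gripper": -0.46}
    - {"dx": 0, "dy": 0, "dz": 0, "turn": 0, "gripper": -0.46}
    - {"dx": 0, "dy": 0, "dz": 0, "turn": 0, "gripper": -0.46}
    - {"dx": 0, "dy": 0, "dz": 0, "turn": 0, "gripper": -0.46}

```text
time_s: 13.87
tool_pos: [0.5361, 0.1629, 0.2238]
tool_rot: [0.362, 0.932, -0.0, 0.0]
wrist_force: [-0.1, 0.3, -1.2]
width: 0.023
grip_force: 0.0
```

```bash
python3 -c "
from h import *
probe()"
```

```text
t 13.87 rad 0.0974 ang 138.04 yaw 137.58 tilt [-0. -0.] z 0.2238 w 0.023 F_tool [0.28 0.17 1.18]
F [ 0.18 -0.04  0.19] std [0.17 0.36 0.2 ]
t 14.02 rad 0.0974 ang 137.97 yaw 137.59 tilt [-0. -0.] z 0.2238 w 0.0234 F_tool [0.12 0.17 0.02]
top 33 [130.9 135.8 138.6]
top 2 [149.3 149.3 149.3]
```

Notch 4 (about 135.5°). Last click.

Emit:
drive_tool:
  steps:
    - {"dx": 0, "dy": -0.085, "dz": 0, "turn": -0.25, "gripper": -0.46}
    - {"dx": 0, "dy": -0.085, "dz": 0, "turn": -0.25, "gripper": -0.46}
    - {"dx": 0, "dy": -0.085, "dz": 0, "turn": -0.25, "gripper": -0.46}
    - {"dx": 0, "dy": -0.085, "dz": 0, "turn": -0.25, "gripper": -0.46}
    - {"dx": 0, "dy": -0.085, "dz": 0, "turn": -0.25, "gripper": -0.46}
    - {"dx": 0, "dy": -0.085, "dz": 0, "turn": -0.25, "gripper": -0.46}
    - {"dx": 0, "dy": 0, "dz": 0, "turn": 0, "gripper": -0.46}
    - {"dx": 0, "dy": 0, "dz": 0, "turn": 0, "gripper": -0.46}
    - {"dx": 0, "dy": 0, "dz": 0, "turn": 0, "gripper": -0.46}

```text
time_s: 14.82
tool_pos: [0.528, 0.1531, 0.2238]
tool_rot: [0.3, 0.954, -0.0, -0.0]
wrist_force: [-0.4, -0.8, -0.9]
width: 0.0231
grip_force: 0.0
```

```bash
python3 -c "
from h import *
probe()"
```

```text
t 14.82 rad 0.0977 ang 145.54 yaw 145.08 tilt [-0. -0.] z 0.2238 w 0.0231 F_tool [-0.14 -0.88  0.87]
F [-0.08 -0.05 -0.05] std [0.22 0.09 0.22]
t 14.97 rad 0.0976 ang 145.47 yaw 145.09 tilt [-0. -0.] z 0.2238 w 0.0228 F_tool [-0.38 -0.14 -0.32]
top 5 [143.8 145.1 146.2]
top 0
```

Emit:
drive_tool:
  steps:
    - {"dx": 0, "dy": 0, "dz": -0.8, "turn": 0, "gripper": -0.46}
    - {"dx": 0, "dy": 0, "dz": -0.8, "turn": 0, "gripper": -0.46}
    - {"dx": 0, "dy": 0, "dz": -0.8, "turn": 0, "gripper": -0.46}
    - {"dx": 0, "dy": 0, "dz": -0.8, "turn": 0, "gripper": -0.46}

```text
time_s: 15.35
tool_pos: [0.5279, 0.1532, 0.3047]
tool_rot: [0.3, 0.954, -0.0, -0.0]
wrist_force: [0.4, 0.2, -0.3]
width: 0.0232
grip_force: 0.0
```

Emit:
drive_tool:
  steps:
    - {"dx": -0.93, "dy": -0.93, "dz": 0, "turn": 0, "gripper": 0.2}
    - {"dx": -0.93, "dy": -0.93, "dz": 0, "turn": 0, "gripper": 0.2}
    - {"dx": -0.93, "dy": -0.93, "dz": 0, "turn": 0, "gripper": 0.2}
    - {"dx": -0.93, "dy": -0.93, "dz": 0, "turn": 0, "gripper": 0.2}
    - {"dx": -0.93, "dy": -0.93, "dz": 0, "turn": 0, "gripper": 0.2}
    - {"dx": -0.93, "dy": -0.93, "dz": 0, "turn": 0, "gripper": 0.2}
    - {"dx": -0.93, "dy": -0.93, "dz": 0, "turn": 0, "gripper": 0.2}
    - {"dx": -0.93, "dy": -0.93, "dz": 0, "turn": 0, "gripper": 0.2}
    - {"dx": -0.93, "dy": -0.93, "dz": 0, "turn": 0, "gripper": 0.2}
    - {"dx": -0.93, "dy": -0.93, "dz": 0, "turn": 0, "gripper": 0.2}
    - {"dx": -0.93, "dy": -0.93, "dz": 0, "turn": 0, "gripper": 0.2}
    - {"dx": -0.93, "dy": -0.93, "dz": 0, "turn": 0, "gripper": 0.2}

```text
time_s: 16.35
tool_pos: [0.5973, -0.2369, 0.3038]
tool_rot: [0.3, 0.954, -0.0, -0.0]
wrist_force: [0.7, 0.1, -0.5]
width: 0.0511
grip_force: 0.0
```

```bash
python3 -c "
from h import *
lev('top'); s,p,X=fr()
print((X.T@(np.array([.5973,-.2347,.024])-p)/.025).round(2))
c,W=cam('wrist'); z=W[...,2]; m=(z>.04)&(z<.05)&(np.hypot(W[...,0]-.5973,W[...,1]+.2347)<.03); print(m.sum(),cv2.minEnclosingCircle(W[m][:,:2].astype(np.float32)) if m.sum()>5 else '')
"
```

```text
top 42 [139.2 143.  146.4]
top 49 [140.4 143.8 145.8]
t 16.4 rad 0.341 ang -91.9 yaw 144.83 tilt [-0.001 -0.003] z 0.3026 w 0.0515 F_tool [ 2.34 -4.69  2.66]
[ 0.2   0.31 11.14]
311 ((0.594724714756012, -0.23272353410720825), 0.01318234670907259)
```

Emit:
drive_tool:
  steps:
    - {"dx": 0, "dy": 0, "dz": 1, "turn": 0, "gripper": 0.2}
    - {"dx": 0, "dy": 0, "dz": 1, "turn": 0, "gripper": 0.2}
    - {"dx": 0, "dy": 0, "dz": 1, "turn": 0, "gripper": 0.2}
    - {"dx": 0, "dy": 0, "dz": 1, "turn": 0, "gripper": 0.2}
    - {"dx": 0, "dy": 0, "dz": 1, "turn": 0, "gripper": 0.2}
    - {"dx": 0, "dy": 0, "dz": 1, "turn": 0, "gripper": 0.2}
    - {"dx": 0, "dy": 0, "dz": 1, "turn": 0, "gripper": 0.2}
    - {"dx": 0, "dy": 0, "dz": 1, "turn": 0, "gripper": 0.2}
    - {"dx": 0, "dy": 0, "dz": 0, "turn": 0, "gripper": 0.2}
    - {"dx": 0, "dy": 0, "dz": 0, "turn": 0, "gripper": 0.2}

```text
time_s: 17.28
tool_pos: [0.5967, -0.2344, 0.103]
tool_rot: [0.3, 0.954, 0.0, -0.001]
wrist_force: [0.8, -0.2, 0.5]
width: 0.0512
grip_force: 0.0
```

```bash
python3 -c "
from h import *
s,p,X=fr()
print((X.T@(np.array([.597,-.2345,.024])-p)/.025).round(2))
"
```

```text
t 17.28 rad 0.3324 ang -92.04 yaw 145.12 tilt [-0.003  0.001] z 0.103 w 0.0512 F_tool [-0.77  0.26 -0.48]
[-0.02  0.01  3.16]
```

Emit:
drive_tool:
  newtons: 30
  steps:
    - {"dx": 0, "dy": 0, "dz": 0.8, "turn": 0, "gripper": 0.2}
    - {"dx": 0, "dy": 0, "dz": 0.8, "turn": 0, "gripper": 0.2}
    - {"dx": 0, "dy": 0, "dz": 0.8, "turn": 0, "gripper": 0.2}
    - {"dx": 0, "dy": 0, "dz": 0.5, "turn": 0, "gripper": 0.2}
    - {"dx": 0, "dy": 0, "dz": 0.2, "turn": 0, "gripper": 0.2}
    - {"dx": 0, "dy": 0, "dz": 0, "turn": 0, "gripper": -1}
    - {"dx": 0, "dy": 0, "dz": 0, "turn": 0, "gripper": -1}
    - {"dx": 0, "dy": 0, "dz": 0, "turn": 0, "gripper": -1}
    - {"dx": 0, "dy": 0, "dz": 0, "turn": 0, "gripper": -1}
    - {"dx": 0, "dy": 0, "dz": 0, "turn": 0, "gripper": -1}
    - {"dx": 0, "dy": 0, "dz": 0, "turn": 0, "gripper": -1}
    - {"dx": 0, "dy": 0, "dz": 0, "turn": 0, "gripper": -1}

```text
time_s: 18.28
tool_pos: [0.5982, -0.2358, 0.0279]
tool_rot: [0.3, 0.954, -0.0, 0.001]
wrist_force: [-0.9, 0.1, 6.9]
width: 0.0247
grip_force: 30.1
```

Emit:
drive_tool:
  steps:
    - {"dx": 0, "dy": 0, "dz": -0.5, "turn": 0, "gripper": -1}
    - {"dx": 0, "dy": 0, "dz": -1, "turn": 0, "gripper": -1}
    - {"dx": 0, "dy": 0, "dz": -1, "turn": 0, "gripper": -1}
    - {"dx": 0, "dy": 0, "dz": -1, "turn": 0, "gripper": -1}
    - {"dx": 0, "dy": 0, "dz": -1, "turn": 0, "gripper": -1}
    - {"dx": 0, "dy": 0, "dz": -1, "turn": 0, "gripper": -1}
    - {"dx": 0, "dy": 0, "dz": -1, "turn": 0, "gripper": -1}
    - {"dx": 0, "dy": 0, "dz": -1, "turn": 0, "gripper": -1}
    - {"dx": 0, "dy": 0, "dz": -1, "turn": 0, "gripper": -1}
    - {"dx": 0, "dy": 0, "dz": -1, "turn": 0, "gripper": -1}
    - {"dx": 0, "dy": 0, "dz": -1, "turn": 0, "gripper": -1}
    - {"dx": 0, "dy": 0, "dz": -1, "turn": 0, "gripper": -1}

```text
time_s: 19.28
tool_pos: [0.5966, -0.235, 0.3158]
tool_rot: [0.3, 0.954, -0.0, -0.0]
wrist_force: [-0.2, 0.3, -0.6]
width: 0.0245
grip_force: 29.7
```

Emit:
drive_tool:
  steps:
    - {"dx": 0, "dy": 0, "dz": -0.4, "turn": 0, "gripper": -1}
    - {"dx": 0, "dy": 0, "dz": 0, "turn": 0, "gripper": -1}
    - {"dx": 0, "dy": 0, "dz": 0, "turn": 0, "gripper": -1}

```text
time_s: 19.53
tool_pos: [0.597, -0.2352, 0.3242]
tool_rot: [0.3, 0.954, -0.0, 0.0]
wrist_force: [-0.7, -0.6, -2.6]
width: 0.0249
grip_force: 29.7
```

```bash
cat >> h.py <<'E'
def lid(n,zl):
    "height map of what is held: flange outline near TCP"
    s=r.sense(); p=np.array(s['tool_pos']); c,W=cam(n); px=c['pixels'].astype(int)
    b=(px[...,0]>px[...,2]+25)&(px.max(-1)<190)
    m=b&(np.hypot(W[...,0]-p[0],W[...,1]-p[1])<.06)&(abs(W[...,2]-(p[2]+zl))<.03)
    q=W[m]; print(n,m.sum()); 
    if m.sum()>10: print(cv2.minEnclosingCircle(q[:,:2].astype(np.float32)),'z',np.percentile(q[:,2],[2,20,50,80,98]).round(4))
    return c,W,m
E
python3 -c "
from h import *
s,p,X=fr()
print((X.T@(np.array([.6085,.0978,.32])-p)/.025).round(2))
lid('scene',-.005);lid('top',-.005)
c,W=cam('scene'); a=cv2.resize(c['pixels'][:,:,::-1],(800,600)); cv2.imwrite('pics/s2.png',a)
"
```

```text
t 19.53 rad 0.3332 ang -91.98 yaw 145.1 tilt [ 0.001 -0.   ] z 0.3242 w 0.0249 F_tool [ 0.28 -0.91  2.6 ]
[ 7.24 11.19  0.16]
scene 773
((0.5964866876602173, -0.23489831387996674), 0.03842506185173988) z [0.2972 0.3121 0.3134 0.3266 0.3423]
top 74
((0.5966264605522156, -0.23320110142230988), 0.03718644753098488) z [0.3101 0.3116 0.3131 0.3399 0.343 ]
```

View pics/s2.png

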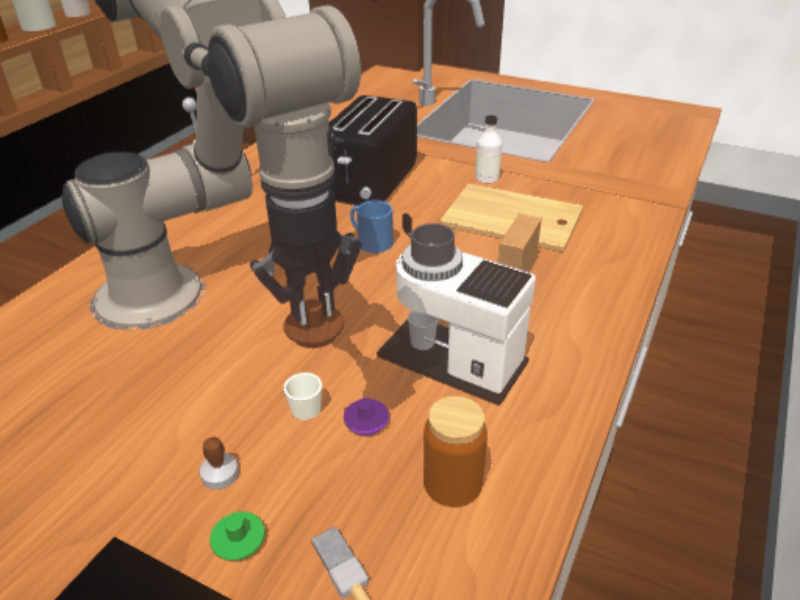

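The lid hangs level at px (313,320), and nothing else has moved. I'll carry it over the hopper.

Emit:
drive_tool:
  steps:
    - {"dx": 0.6, "dy": 0.93, "dz": 0, "turn": 0, "gripper": -1}
    - {"dx": 0.6, "dy": 0.93, "dz": 0, "turn": 0, "gripper": -1}
    - {"dx": 0.6, "dy": 0.93, "dz": 0, "turn": 0, "gripper": -1}
    - {"dx": 0.6, "dy": 0.93, "dz": 0, "turn": 0, "gripper": -1}
    - {"dx": 0.6, "dy": 0.93, "dz": 0, "turn": 0, "gripper": -1}
    - {"dx": 0.6, "dy": 0.93, "dz": 0, "turn": 0, "gripper": -1}
    - {"dx": 0.6, "dy": 0.93, "dz": 0, "turn": 0, "gripper": -1}
    - {"dx": 0.6, "dy": 0.93, "dz": 0, "turn": 0, "gripper": -1}
    - {"dx": 0.6, "dy": 0.93, "dz": 0, "turn": 0, "gripper": -1}
    - {"dx": 0.6, "dy": 0.93, "dz": 0, "turn": 0, "gripper": -1}
    - {"dx": 0.6, "dy": 0.93, "dz": 0, "turn": 0, "gripper": -1}
    - {"dx": 0.6, "dy": 0.91, "dz": 0, "turn": 0, "gripper": -1}

```text
time_s: 20.68
tool_pos: [0.6084, 0.0975, 0.3225]
tool_rot: [0.3, 0.954, -0.0, -0.001]
wrist_force: [0.7, 0.4, -1.5]
width: 0.0248
grip_force: 29.8
```

Emit:
drive_tool:
  steps:
    - {"dx": 0, "dy": 0, "dz": 0.4, "turn": 0, "gripper": -1}
    - {"dx": 0, "dy": 0, "dz": 0.4, "turn": 0, "gripper": -1}
    - {"dx": 0, "dy": 0, "dz": 0, "turn": 0, "gripper": -1}
    - {"dx": 0, "dy": 0, "dz": 0, "turn": 0, "gripper": -1}
    - {"dx": 0, "dy": 0, "dz": 0, "turn": 0, "gripper": -1}

```text
time_s: 21.1
tool_pos: [0.609, 0.0949, 0.3036]
tool_rot: [0.301, 0.954, -0.0, -0.0]
wrist_force: [-0.4, -0.5, -0.5]
width: 0.0245
grip_force: 29.8
```

```bash
python3 -c "
from h import *
s,p,X=fr()
lid('top',-.005); lid('scene',-.005)
t=np.array([.597,-.2352,.3242])+[.0118,.3315,0]
print('err /25mm',(X.T@(t-p)/.025).round(2))
"
```

```text
t 21.1 rad 0.0029 ang -79.93 yaw 145.01 tilt [-0.001 -0.   ] z 0.3036 w 0.0245 F_tool [ 0.06 -0.61  0.55]
top 281
((0.5948842763900757, 0.10805043578147888), 0.02928265556693077) z [0.2904 0.2922 0.2935 0.2949 0.3218]
scene 444
((0.6080658435821533, 0.09407436102628708), 0.03837649151682854) z [0.2766 0.2906 0.2927 0.3    0.3217]
err /25mm [ 0.04  0.04 -0.83]
```

Emit:
drive_tool:
  steps:
    - {"dx": 0.05, "dy": 0.07, "dz": 0, "turn": 0, "gripper": -1}
    - {"dx": 0, "dy": 0, "dz": 0.3, "turn": 0, "gripper": -1}
    - {"dx": 0, "dy": 0, "dz": 0.3, "turn": 0, "gripper": -1}
    - {"dx": 0, "dy": 0, "dz": 0.2, "turn": 0, "gripper": -1}
    - {"dx": 0, "dy": 0, "dz": 0.1, "turn": 0, "gripper": -1}
    - {"dx": 0, "dy": 0, "dz": 0, "turn": 0, "gripper": -1}
    - {"dx": 0, "dy": 0, "dz": 0, "turn": 0, "gripper": -1}

```text
time_s: 21.78
tool_pos: [0.6089, 0.0983, 0.2811]
tool_rot: [0.3, 0.954, -0.0, -0.0]
wrist_force: [-0.1, -0.0, -0.9]
width: 0.0244
grip_force: 29.8
```

```bash
python3 -c "
from h import *
s,p,X=fr(); print(p)
lid('scene',-.005); s,p,X=fr()
"
```

```text
t 21.78 rad 0.0006 ang 47.76 yaw 145.1 tilt [-0. -0.] z 0.2811 w 0.0244 F_tool [ 0.04 -0.04  0.89]
[0.60891616 0.0982583  0.28107499]
scene 423
((0.6087698936462402, 0.09904482960700989), 0.03962783142924309) z [0.2548 0.2682 0.2699 0.2793 0.2986]
t 21.83 rad 0.0007 ang 42.1 yaw 145.1 tilt [ 0. -0.] z 0.2814 w 0.025 F_tool [-0.37 -0.3   1.12]
```

Emit:
drive_tool:
  steps:
    - {"dx": 0, "dy": 0, "dz": 0.12, "turn": 0, "gripper": -1}
    - {"dx": 0, "dy": 0, "dz": 0.12, "turn": 0, "gripper": -1}
    - {"dx": 0, "dy": 0, "dz": 0, "turn": 0, "gripper": -1}
    - {"dx": 0, "dy": 0, "dz": 0, "turn": 0, "gripper": -1}

```text
time_s: 22.17
tool_pos: [0.6089, 0.0982, 0.2751]
tool_rot: [0.3, 0.954, -0.0, -0.0]
wrist_force: [0.1, 0.4, -1.5]
width: 0.0246
grip_force: 29.8
```

Nearly home with no side force. Release and go up.

Emit:
drive_tool:
  steps:
    - {"dx": 0, "dy": 0, "dz": 0, "turn": 0, "gripper": 0.1}
    - {"dx": 0, "dy": 0, "dz": 0, "turn": 0, "gripper": 0.1}
    - {"dx": 0, "dy": 0, "dz": 0, "turn": 0, "gripper": 0.1}
    - {"dx": 0, "dy": 0, "dz": 0, "turn": 0, "gripper": 0.1}
    - {"dx": 0, "dy": 0, "dz": 0, "turn": 0, "gripper": 0.1}
    - {"dx": 0, "dy": 0, "dz": -0.3, "turn": 0, "gripper": 0.1}
    - {"dx": 0, "dy": 0, "dz": -0.6, "turn": 0, "gripper": 0.1}
    - {"dx": 0, "dy": 0, "dz": -0.8, "turn": 0, "gripper": 0.1}
    - {"dx": 0, "dy": 0, "dz": -0.8, "turn": 0, "gripper": 0.1}
    - {"dx": 0, "dy": 0, "dz": -0.8, "turn": 0, "gripper": 0.1}
    - {"dx": 0, "dy": 0, "dz": 0, "turn": 0, "gripper": 0.1}

```text
time_s: 23.08
tool_pos: [0.61, 0.0983, 0.363]
tool_rot: [0.3, 0.954, 0.001, 0.004]
wrist_force: [-0.3, 0.5, 0.7]
width: 0.047
grip_force: 0.0
```

Emit:
drive_tool:
  steps:
    - {"dx": 0, "dy": -1, "dz": -0.3, "turn": 0, "gripper": 0.1}
    - {"dx": 0, "dy": -1, "dz": -0.3, "turn": 0, "gripper": 0.1}
    - {"dx": 0, "dy": -1, "dz": 0, "turn": 0, "gripper": 0.1}
    - {"dx": 0, "dy": -1, "dz": 0, "turn": 0, "gripper": 0.1}
    - {"dx": 0, "dy": -1, "dz": 0, "turn": 0, "gripper": 0.1}
    - {"dx": 0, "dy": -1, "dz": 0, "turn": 0, "gripper": 0.1}
    - {"dx": 0, "dy": -1, "dz": 0, "turn": 0, "gripper": 0.1}
    - {"dx": 0, "dy": 0, "dz": 0, "turn": 0, "gripper": 0.1}
    - {"dx": 0, "dy": 0, "dz": 0, "turn": 0, "gripper": 0.1}

```text
time_s: 23.83
tool_pos: [0.5084, -0.0459, 0.373]
tool_rot: [0.301, 0.954, 0.0, 0.0]
wrist_force: [-0.4, -0.7, 0.2]
width: 0.0472
grip_force: 0.0
```

```bash
python3 -c "
from h import *
fr()
for n in('top','scene'):
    c,W=lev(n); z=W[...,2]; d=np.hypot(W[...,0]-.6085,W[...,1]-.0978)
    f=(d<.041)&(d>.016)&(z>.255)&(z<.275); k=(d<.02)&(z>.285)&(z<.3)
    print(n,f.sum(),np.median(W[f],0).round(4),k.sum(),cv2.minEnclosingCircle(W[f][:,:2].astype(np.float32)), np.median(W[k],0).round(4))
    q=W[f]; print('plane',np.linalg.lstsq(np.c_[q[:,:2],np.ones(len(q))],q[:,2],rcond=None)[0].round(3))
    o=c['pixels'][:,:,::-1]
    cv2.imwrite('pics/%s3.png'%n, cv2.resize(o,(800,600)))
"
```

```text
t 23.83 rad 0.1752 ang -124.86 yaw 144.98 tilt [0. 0.] z 0.373 w 0.0472 F_tool [-0.06 -0.81 -0.17]
top 42 [139.  142.9 145.8]
top 49 [140.1 143.7 145.6]
top 630 [0.6056 0.0983 0.2638] 104 ((0.6085444092750549, 0.09887652099132538), 0.03818441554903984) [0.6072 0.0984 0.2916]
plane [0.001 0.012 0.262]
scene 4 [145.2 146.  146.5]
scene 34 [141.7 144.8 146.3]
scene 308 [0.6159 0.0842 0.2626] 59 ((0.6089779734611511, 0.09798917919397354), 0.039425790309906006) [0.6084 0.095  0.2903]
plane [-0.007  0.036  0.263]
```

View pics/scene3.png

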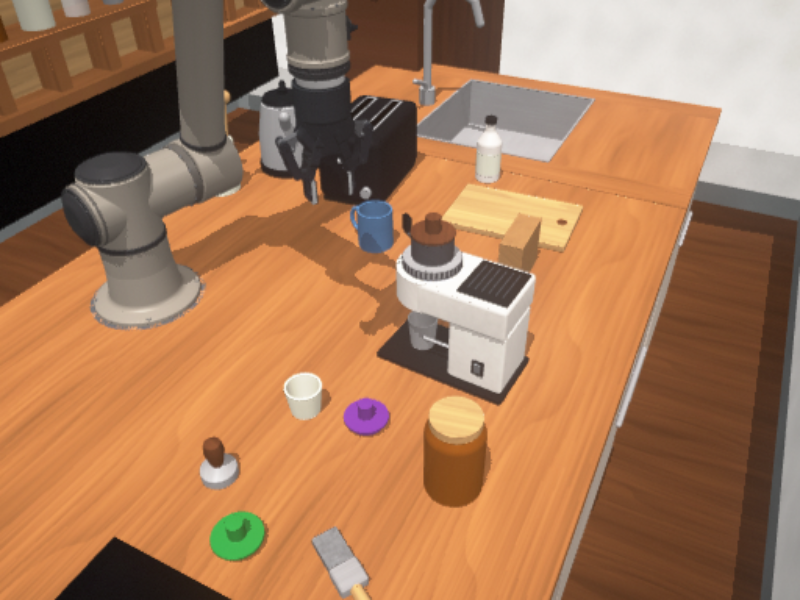

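The lid sits flat in the hopper at px (433,240). Its flange top measures 0.263–0.264 m, it is level, and it is centred within about 1 mm. The lever is at 142.9° (notch 5), the gripper is clear, and everything else is in place.

```bash
python3 -c "
from cell import r
print(r.close_job())"
```

```text
the job is handed in; nothing more can be done
None
```

I handed the job in at about 24 s of the 69 s allowed: the lever came up against the zero stop at about 5.5 N, was clicked back out to notch 5, the lid is fully home in the hopper, and the other things looked unmoved in the last picture; the hand-in call returned no verdict.

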